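# Set the sleeve length gauge and push the blanks up to it

## Task

Set the length gauge to the red collar: press down the blue pad in the middle of the black slide to free its brake and, keeping it pressed, push the slide along the rail until it rests against the red collar, then let go so that the brake grips again. Then push the banded bundle of paper sleeve blanks along the board, beside the rail, until its end sits squarely against the slide's metal stop arm, ready for trimming. Use the fingertips only: never force the slide with its brake on, do not pick the bundle up, leave the other things on the table where they are, and finish clear of everything.

Things in the scene. Friction and masses are not known exactly. Their poses are not given: they have to be found in the camera images.
- gauge: fixed gauge: wooden board 150 x 300 mm, 12 mm thick, with an aluminium T-slot rail (36 mm wide, 34 high) on its far edge. Origin: centre of the underside, on the table; z up; y along the rail: slide and bundle are pushed toward -y (robot's right); +x away from the robot. Rail's centre line x = 45 mm, near face (the fence) x = 27 mm; the bundle's bed is the board's top, x -75 to 27 mm, z 12 mm
- slide (a joint): travel of the black slide along the rail in m, growing toward the red collar (gauge -y). At 0 the middle of its pad is at gauge (45, -19) mm. 74 mm long (y), 52 mm wide; it meets the collar at 0.045 to 0.070. Freed, it moves at 1 to 2 N; braked, it resists up to about 15 N and must not be forced
- pad (a joint): how far the blue brake pad is pressed, in m: 0 released (the brake grips the rail by friction), free from about 0.0015, fully down 0.006. It springs back; 9 N start it, 13 N hold it fully down. Between its start and the collar the slide must not travel or be left with the pad under 0.001
- pad_top (a point): middle of the blue pad's top, 62.5 mm above the table when released; axes as the gauge's. The pad is 36 mm (x) by 44 mm (y), ribbed; a black shoulder 14 mm long stands at each y end, 46 mm apart, 6 mm above the released pad (68.5 mm above the table); open at the near and far sides
- slide_end (a point): middle of the slide's end face toward the collar, 37 mm in -y from the middle of the pad, 59 mm above the table; axes as the gauge's
- collar_face (a point): middle of the red collar's face that the slide comes to rest against, 59 mm above the table; the collar is fixed on the rail, 46 mm wide, 20 mm long (along y), with a steel clamping knob on top (76 mm above the table). Axes as the gauge's
- stop_face (a point): middle of the face of the slide's aluminium stop arm, which faces the bundle (gauge +y); the arm hangs from the slide's collar end across the bed, 72 mm wide (x), 34 mm high, 6 mm thick, and moves with the slide. Axes as the gauge's
- sleeve_bundle: loose banded bundle of white paper sleeve blanks, about 130 (its x) x 66 (its y) x 30 mm high, 0.1 to 0.3 kg, lying lengthwise on the board beside the fence. Origin near the middle of its underside; its +x points roughly along gauge -y, toward the stop arm. The black slide's body clears its top, so it can lie partly below the slide
- bundle_front (a point): middle of the bundle's front end face, which must come against the stop arm, at half its height
- bundle_rear (a point): middle of the bundle's rear end face, where it is pushed, 130 mm behind the front, at half its height; the stretch of board behind it is free
- scissors: bystander: orange-handled scissors lying on the table, 200 mm; origin at their middle
- pencil: bystander: yellow pencil lying on the table, 136 mm; origin at its middle
- glue_stick: bystander: white and orange glue stick standing, 27 mm across, 97 mm high; origin under its middle
- tape_roll: bystander: roll of packing tape lying flat, 108 mm across, 48 mm high; origin under its middle
- soap_pack_a: bystander: wrapped flat soap pack, 113 x 99 x 26 mm; origin under its middle
- soap_pack_b: bystander: wrapped soap bar standing on its long edge, 81 x 27 x 68 mm; origin under its middle
- spare_bundle: bystander: thinner bundle of sleeve blanks lying on the table beside the gauge, 134 x 73 x 22 mm; origin under its middle
There are look-alikes about, which are no part of the job. Leave any yellow look-alike of the sleeve_bundle alone.

How it is judged:
On the way, in this order (a step that is already met when the one before it is completed fails the run):
1. the blue pad is pressed down and the brake is free, the slide still where it started (value of joint pad above 0.002 m and y of slide_end in the frame of collar_face above 0.004 m and distance of slide_end from where it was at the start of the episode below 0.005 m), for 0.05 s.
2. with the pad still pressed, the slide rests against the red collar (value of joint pad above 0.0015 m and y of slide_end in the frame of collar_face below 0.002 m), for 0.05 s.
3. the pad is let go and the brake grips, the slide at the collar (value of joint pad below 0.0008 m and contact force between the fingers and pad below 0.2 N and y of slide_end in the frame of collar_face below 0.0025 m), for 0.1 s.
4. the bundle's end is pushed up against the stop arm (y of bundle_front in the frame of stop_face below 0.003 m), for 0.1 s.
At the end, for the whole second after the job is handed in: The slide's end is within 2.5 mm of the red collar, the pad is up (under 0.8 mm) so the brake grips; the bundle lies flat on the board at rest, its front end within 3 mm of the stop arm's face, along the fence within 0.06 rad (its middle not more than 25 mm off its place beside the fence) (y of slide_end in the frame of collar_face below 0.0025 m and value of joint pad below 0.0008 m and y of bundle_front in the frame of stop_face between -0.003 and 0.003 m and angle between the x axis of sleeve_bundle and the y axis of gauge, either way round below 0.06 rad and angle between sleeve_bundle's own z axis and vertical below 0.05 rad and z of sleeve_bundle in the frame of gauge below 0.015 m and x of sleeve_bundle in the frame of gauge above -0.03 m and linear speed of sleeve_bundle below 0.01 m/s); the robot touches nothing.
It fails at once if the slide is on the way between its start and the collar with its brake on (forced along, or let go too early) (value of joint pad below 0.001 m and distance of slide_end from where it was at the start of the episode above 0.004 m and y of slide_end in the frame of collar_face above 0.006 m).
It fails at once if the bundle is lifted off the board or tipped (z of sleeve_bundle in the frame of gauge above 0.022 m or angle between sleeve_bundle's own z axis and vertical above 0.2 rad).
It fails at once if a bystander is moved by more than 20 mm (distance of any of scissors, pencil, glue_stick, tape_roll, soap_pack_a, soap_pack_b, spare_bundle from where it was at the start of the episode above 0.02 m).
It also fails if it takes over 48 s, if anything falls off the work surface, if the arm or the gripper's body presses on something with over 40 N, if the wrist force passes 120 N, or if a joint passes its speed limit or range.

## Robot

A 7-joint arm with a two-finger parallel gripper is mounted at the origin on a cart in front of the work surface, level with it; the furniture and walls round the work are solid. World frame = base frame: x ahead of the robot, y to its left, z up, the work surface at z = 0. Lengths are in m, angles in rad, forces in N, time in s.
With the tool pointing down it reaches from about 0.4 to 0.85 m from the base axis. Payload 4.5 kg.
Tool frame: the origin (TCP) lies at the very end of the fingers, on their centre line; the grasp point (between the pads) lies behind it (r.grip_depth is the z of the grasp point in the tool frame, in m); z points along the fingers, y is the direction in which the jaws open and shut (so a half turn about z gives the same grasp; the last joint's range is limited). The gripper opens to 88 mm and grips with 3 to 60 N. Pads are 18 mm wide; open, the fingers measure 123 mm over their backs; the gripper's body (75 mm by 187 mm) begins 45 mm behind the grasp point.
Start: joints at [1.213, 0.689, -0.195, 1.565, 0.157, 0.902, -0.215], TCP at [0.239, -0.578, 0.239] pointing down, gripper open.
Joint ranges: [-3.01, 3.01], [-0.46, 2.08], [-1.47, 1.51], [0.13, 2.56], [-1, 4.14], [0.04, 2.09], [-2.66, 2.66]. Speed limits (rad/s): [2.57, 2.57, 3.14, 3.14, 3.14, 3.14, 3.14].

## Interface

Orientations are given as a unit quaternion [x, y, z, w].
In Python, from plant import sensors, cams, r gives the robot as it stands. The module is installed in compiled form; this text tells all that it offers.
- The arm moves only by the tool drive_tool, never from a script. Its argument "series" is a list that holds one entry, the list of rows, each a list of 5 numbers: the shift along the world's x, y, z in mm, then the turn about the world's z in rad, then the finger opening in mm, from 0 to 88.1. A call has 1 to 10 rows; each row shifts and turns the commanded pose from where the row before left it; what a row does not reach is not made up. A row lasts 1/10 s, in which the tool goes at most 50 mm and 8.59 degrees, less where a joint would pass 70% of its speed; a pose out of reach is approached as far as the arm can. A call with a gripper value outside its range is refused whole. The fingers move at their own pace and stop on an object; "force" is the grip in N (left out, the last holds). Time passes only in rows, so rows that do not move let the fingers close. It gives the time, the measured TCP pose, the force and the opening at its end, in the units of the state.
- sensors.get_state(): the state, without advancing time (a new reading comes with each control period).
- cams.snapshot(name): name is "side" or "top"; returns the picture (480x640x3 uint8, blue, green, red); there is no depth.
- cams.camera_model(name): a dict with "fx", "fy", "cx", "cy" (pixels), "distortion" ([k1, k2, p1, p2, k3] as OpenCV has them; the pictures are not rectified), "camera_from_world" (4x4, takes a point from world to camera coordinates). Camera axes: x right, y down, z forward; pixel columns grow to the right and rows downward; lengths in m; the calibration is good to about 2 mm. A picture is of the moment at which its call begins. camera_model takes no time and is no camera call.
- r.finish_job(): hands the job in, once; it reports no verdict.
Trained networks look in the newest picture that a camera, given by its name, has taken for a name from the list of things; names that differ only in an ending like _2 or _b are one class to them, and where a whole thing is asked for, a point or a joint stands for the part that bears it (a point fixed in the world has none). Each returns a list of dicts, best first, with "confidence" (0 to 1); they miss things now and then, are a little off and sometimes report something else, mostly with a low value. They report only what shows in the picture. A call takes as long as a camera call. They do not tell look-alikes from the thing itself.
- cams.trace(camera, name): "mask" (480x640 bool, what is visible of it) and "at" ([column, row] in pixels, amid what is visible of it).
- cams.mark_of(camera, name): "at" ([column, row] in pixels: a listed point, or the origin of a listed thing).
The state is a dict: "clock": time; "q": joint angles; "qd": joint speeds; "joint_torque": joint torques, N m; "tool_pos": TCP position; "eef_rot": TCP orientation; "contact_force": force on the tool from outside, world axes, zero at the start; "moment": the same for the moment, N m; "opening": opening from 0.0 (shut) to 1.0 (fully open).
Only numpy, scipy, OpenCV 4.12 (cv2) and the standard library are available. Lean on these libraries where they do the work, as an engineer would, in place of code of your own. Each camera call takes 0.05 s, during which the arm holds its last target.

## Working session

There is one attempt and no reset: what is moved stays moved. The work goes in short steps, Python scripts to look and compute and a tool call to move; the robot and the scene stay as the last step left them, time stands still between calls to the robot, and variables do not carry over. Pictures are saved under pics/ and viewed, and the job is handed in when it is done.

Besides the shell and the picture viewer there is one more tool, called after ">>>" as name(argument=value, ...), one argument or row to a line, values as JSON. drive_tool: Moves the arm, as the interface text tells. Its arguments: {"type":"object","properties":{"series":{"type":"array","items":{"type":"array","items":{"type":"array","items":{"type":"number"}}}},"force":{"type":"number"}},"required":["series"]}

```bash
mkdir -p pics; python3 - <<'E'
from plant import sensors,cams,r
import cv2
for n in ("side","top"):
    cv2.imwrite(f"pics/{n}0.png",cams.snapshot(n))
    m=cams.camera_model(n); print(n,m)
    for t in ("pad_top","slide_end","collar_face","stop_face","gauge","sleeve_bundle","bundle_front","bundle_rear"):
        print(t,[(round(d["confidence"],2),[round(float(v),1) for v in d["at"]]) for d in cams.mark_of(n,t)])
s=sensors.get_state();print(s)
E
```

```text
side {'fx': 617.323927965699, 'fy': 617.323927965699, 'cx': 320.60225866648705, 'cy': 240.0852232593148, 'distortion': array([-0.18354882,  0.        ,  0.        ,  0.        ,  0.        ]), 'camera_from_world': array([[ 0.95152937, -0.30750789,  0.00554575, -0.44650766],
       [-0.17672872, -0.5614357 , -0.80842867,  0.29104891],
       [ 0.25171177,  0.76826353, -0.58856804,  1.43324972],
       [ 0.        ,  0.        ,  0.        ,  1.        ]])}
pad_top [(0.64, [321.2, 256.4]), (0.53, [308.8, 209.7]), (0.37, [299.9, 258.6])]
slide_end [(0.95, [321.4, 264.5])]
collar_face [(0.69, [321.1, 279.2])]
stop_face [(0.71, [301.0, 272.8])]
gauge [(0.8, [303.4, 264.4])]
sleeve_bundle [(0.97, [251.6, 189.0]), (0.93, [301.9, 251.8])]
bundle_front [(0.91, [233.5, 189.0]), (0.8, [300.4, 259.1])]
bundle_rear [(0.77, [271.3, 185.6]), (0.61, [302.6, 229.3])]
top {'fx': 618.9817311568195, 'fy': 618.9817311568195, 'cx': 321.2480230922945, 'cy': 238.34820231498423, 'distortion': array([-0.20683804,  0.        ,  0.        ,  0.        ,  0.        ]), 'camera_from_world': array([[ 1.96377735e-0
[... 781 characters left out ...]
34.7, 236.6])]
{'clock': 0.9, 'q': array([ 1.21279959,  0.68905574, -0.19456116,  1.5652955 ,  0.15729549,
        0.9025085 , -0.21507246]), 'qd': array([ 0.00046482, -0.00042353, -0.00018435,  0.00124818,  0.00044787,
       -0.00010954, -0.0014271 ]), 'joint_torque': array([ 2.90073385e-04, -5.27480829e+01, -1.26708861e+00, -1.53746867e+01,
       -5.19508612e-02, -7.42427346e-04,  4.70241207e-05]), 'tool_pos': array([ 0.2386708 , -0.57766396,  0.23877058]), 'eef_rot': array([9.80871585e-01, 1.94655931e-01, 5.04563827e-06, 5.73269279e-05]), 'contact_force': array([0.10820126, 0.68807542, 0.56786876]), 'moment': array([ 0.00944169,  0.0128336 , -0.03615631]), 'opening': 0.9969391217171374}
```

```bash
python3 - <<'E'
import cv2
t=cv2.imread("pics/top0.png");s=cv2.imread("pics/side0.png")
cv2.imwrite("pics/topc.png",cv2.resize(t[190:310,240:400],(800,600),interpolation=cv2.INTER_CUBIC))
cv2.imwrite("pics/sidec.png",cv2.resize(s[170:320,220:420],(800,600),interpolation=cv2.INTER_CUBIC))
E
```

```text
(no output)
```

View pics/top0.png

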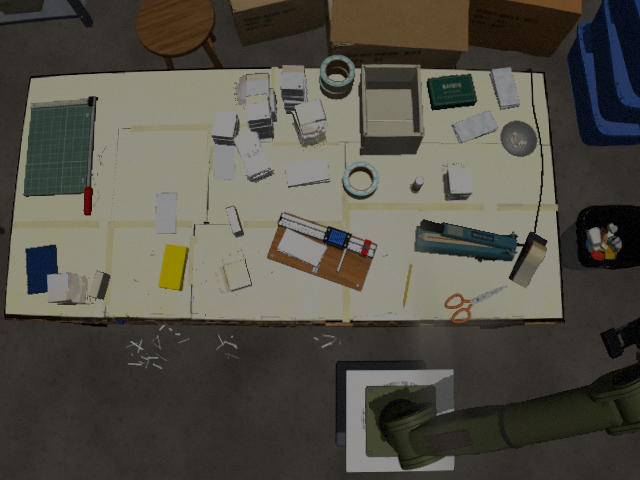

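View pics/side0.png

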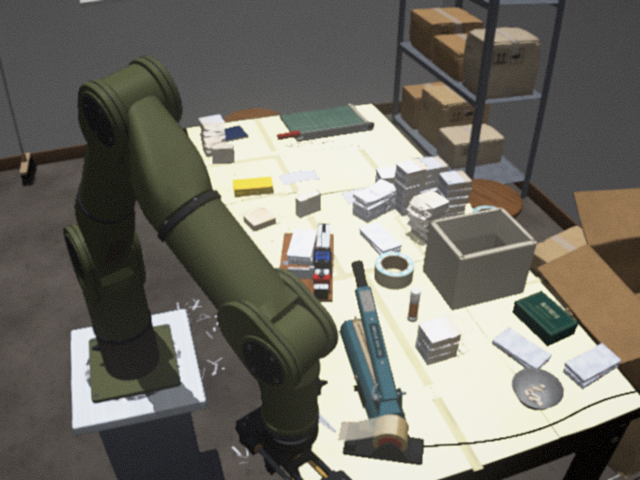

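```bash
sleep 1
```

```text
(no output)
```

View pics/topc.png

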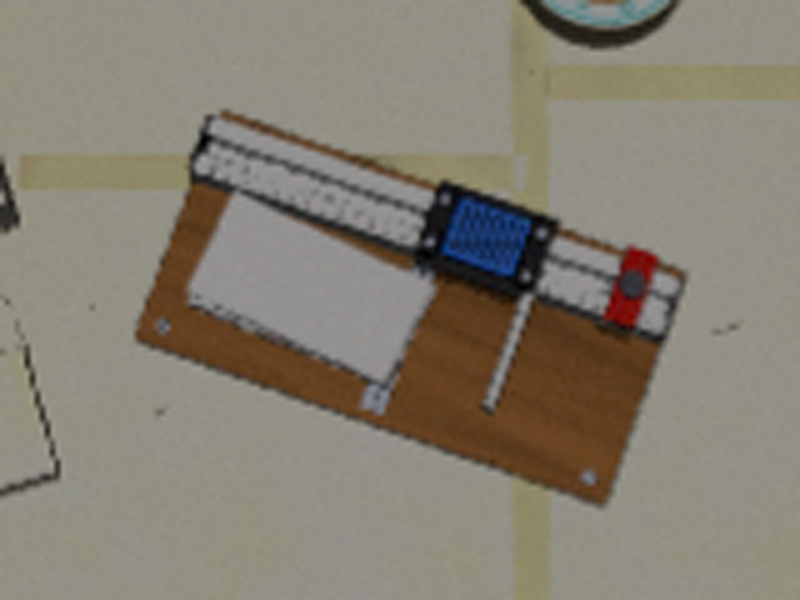

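View pics/sidec.png

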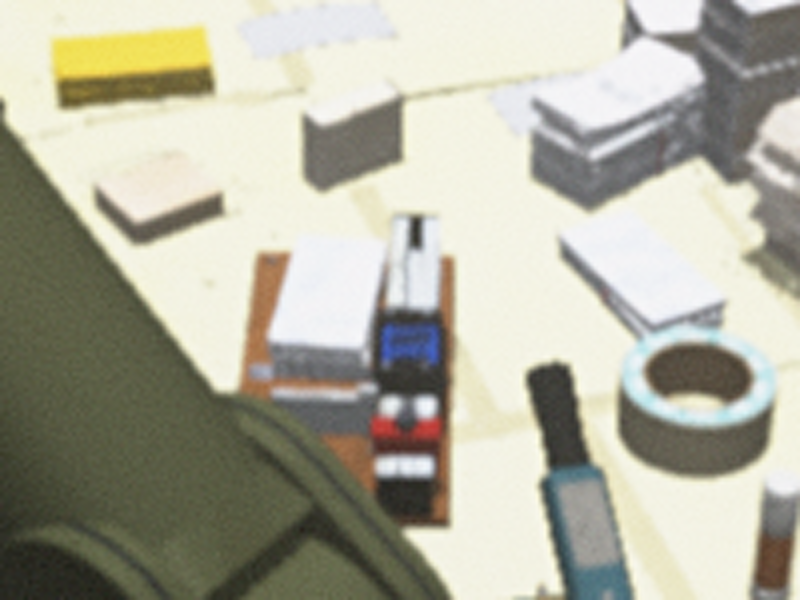

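```bash
cat > h.py <<'E'
import numpy as np, cv2
from scipy.optimize import least_squares
from plant import sensors,cams,r
def proj(n,P):
    m=cams.camera_model(n);T=np.array(m["camera_from_world"])
    K=np.array([[m["fx"],0,m["cx"]],[0,m["fy"],m["cy"]],[0,0,1]])
    return cv2.projectPoints(np.atleast_2d(P).astype(float),cv2.Rodrigues(T[:3,:3])[0],T[:3,3],K,np.array(m["distortion"]))[0][:,0]
def back(n,uv,z):
    m=cams.camera_model(n);T=np.array(m["camera_from_world"])
    K=np.array([[m["fx"],0,m["cx"]],[0,m["fy"],m["cy"]],[0,0,1]])
    u=cv2.undistortPoints(np.array(uv,float).reshape(-1,1,2),K,np.array(m["distortion"]))[:,0]
    d=np.c_[u,np.ones(len(u))]@T[:3,:3]; c=-T[:3,:3].T@T[:3,3]
    return c+d*((z-c[2])/d[:,2])[:,None]
def g2w(p,P):
    P=np.atleast_2d(P);c,s=np.cos(p[2]),np.sin(p[2])
    return np.c_[p[0]+c*P[:,0]-s*P[:,1],p[1]+s*P[:,0]+c*P[:,1],P[:,2]]
def w2g(p,W):
    W=np.atleast_2d(W);c,s=np.cos(p[2]),np.sin(p[2]);d=W[:,:2]-p[:2]
    return np.c_[c*d[:,0]+s*d[:,1],-s*d[:,0]+c*d[:,1],W[:,2]]
E
python3 - <<'E'
from h import *
o=np.array
tc=lambda x,y:(240+(x+.5)/5-.5,190+(y+.5)/5-.5)
sc=lambda x,y:(220+(x+.5)/4-.5,170+(y+.5)/4-.5)
G=o([[-75,150,12],[-75,-150,12],[75,-150,12],[75,150,12],[45,-19,62.5]])/1e3
U=[tc(137,340),tc(603,503),tc(687,272),tc(222,112),tc(487,236)]
GS=o([[75,-150,12],[75,150,12],[-75,150,12],[45,-19,62.5]])/1e3
US=[sc(448,524),sc(453,257),sc(260,254),sc(410,343)]
def f(p,top=1,side=1):
    e=[]
    if top:e.append(proj("top",g2w(p,G))-U)
    if side:e.append(proj("side",g2w(p,GS))-US)
    return np.concatenate(e).ravel()
for a in ((1,0),(0,1),(1,1)):
    s=least_squares(f,[.55,.2,-.33],args=a);print(a,s.x.round(4),s.fun.round(1))
p=s.x; np.save("g.npy",p)
for n,l in (("top",[tc(230,193),tc(437,285),tc(385,388),tc(187,298)]),("side",[sc(380,238),sc(361,350),sc(271,345),sc(303,238)])):
    print(n,(w2g(p,back(n,l,.042))*1e3).round(1).tolist())
print("stop",(w2g(p,back("top",[tc(490,405),tc(525,297)],.046))*1e3).round(1).tolist())
print("pad",g2w(p,[[.045,-.019,.0625]]),"grip",r.grip_depth)
print("pad in g",(w2g(p,back("top",[tc(487,236)],.0625))*1e3).round(1))
E
```

```text
(1, 0) [ 0.5004  0.227  -0.3435] [-0.1 -0.1  1.6  1.1  1.2  0.3  0.4 -0.5 -3.1 -0.9]
(0, 1) [ 0.4982  0.2225 -0.3474] [ 0.1  0.5  0.9  0.2 -1.  -0.3 -0.1 -0.6]
(1, 1) [ 0.4997  0.2259 -0.3457] [ 0.3  0.   1.9  1.5  1.6  0.7  0.9 -0.4 -2.7 -0.6  0.4 -0.5  1.  -0.5
 -0.9 -1.   0.  -1.4]
top [[22.5, 125.9, 42.0], [12.1, -8.3, 42.0], [-55.8, -0.4, 42.0], [-45.2, 127.6, 42.0]]
side [[18.5, 126.8, 42.0], [10.9, -8.0, 42.0], [-51.5, -4.9, 42.0], [-37.9, 124.5, 42.0]]
stop [[-44.9, -61.7, 46.0], [22.2, -59.5, 46.0]]
pad [[0.53560935 0.19273395 0.0625    ]] grip -0.0187
pad in g [[ 45.9 -27.1  62.5]]
```

```bash
python3 - <<'E'
from h import *
o=np.array
tc=lambda x,y:(240+(x+.5)/5-.5,190+(y+.5)/5-.5)
sc=lambda x,y:(220+(x+.5)/4-.5,170+(y+.5)/4-.5)
G=o([[-75,150,12],[-75,-150,12],[75,-150,12],[75,150,12]])/1e3
U=[tc(137,340),tc(603,503),tc(687,272),tc(222,112)]
GS=o([[75,-150,12],[75,150,12],[-75,150,12]])/1e3
US=[sc(448,524),sc(453,257),sc(260,254)]
def f(p,top=1,side=1):
    e=[]
    if top:e.append(proj("top",g2w(p,G))-U)
    if side:e.append(proj("side",g2w(p,GS))-US)
    return np.concatenate(e).ravel()
for a in ((1,0),(0,1),(1,1)):
    s=least_squares(f,[.55,.2,-.33],args=a);print(a,s.x.round(4),s.fun.round(1))
p=s.x; np.save("g.npy",p)
for n,l in (("top",[tc(230,193),tc(437,285),tc(385,388),tc(187,298)]),("side",[sc(380,238),sc(361,350),sc(271,345),sc(303,238)])):
    print(n,(w2g(p,back(n,l,.042))*1e3).round(1).tolist())
print("stop",(w2g(p,back("top",[tc(490,405),tc(525,297)],.046))*1e3).round(1).tolist())
for n,c in (("top",tc(487,236)),("side",sc(410,343))):
    w=back(n,[c],.0625);print(n,"pad",w.round(4),(w2g(p,w)*1e3).round(1))
for n,c in (("top",tc(632,286)),):
    print("knob",(w2g(p,back(n,[c],.076))*1e3).round(1))
# solve bundle dims check
E
python3 - <<'E'
import cv2
s=cv2.imread("pics/side0.png")
cv2.imwrite("pics/sided.png",cv2.resize(s[220:310,275:350],(667,600)[0:2] if 0 else (500,600),interpolation=cv2.INTER_CUBIC))
E
```

```text
(1, 0) [ 0.5011  0.2294 -0.3396] [-0.8 -0.1  1.   0.8  0.4 -0.1 -0.5 -0.6]
(0, 1) [ 0.4984  0.2234 -0.3475] [ 0.1  0.3  0.9  0.  -1.  -0.5]
(1, 1) [ 0.5003  0.2279 -0.3436] [-0.4 -0.1  1.3  1.2  0.9  0.4  0.1 -0.5  0.4 -1.1  0.8 -1.  -1.  -1.4]
top [[22.9, 123.7, 42.0], [12.2, -10.4, 42.0], [-55.7, -2.4, 42.0], [-44.8, 125.5, 42.0]]
side [[18.9, 124.6, 42.0], [11.1, -10.2, 42.0], [-51.3, -7.0, 42.0], [-37.5, 122.4, 42.0]]
stop [[-44.9, -63.7, 46.0], [22.2, -61.7, 46.0]]
top pad [[0.5338 0.1848 0.0625]] [[ 46.  -29.3  62.5]]
side pad [[0.5335 0.1866 0.0625]] [[ 45.2 -27.7  62.5]]
knob [[  44.  -118.7   76. ]]
```

View pics/sided.png

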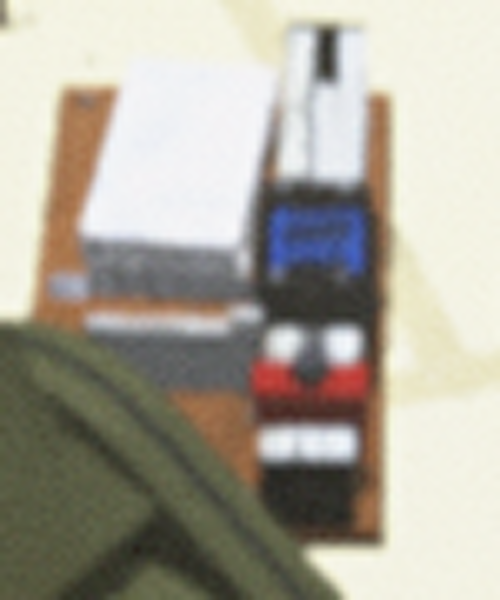

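>>> drive_tool(
  series=[
    [[16,40,0,0.08,0],[16,40,0,0.08,0],[16,40,0,0.08,0],[16,40,0,0.08,0],[16,40,0,0.08,0],[16,40,0,0.08,0],[16,40,0,0.08,0],[16,40,0,0.08,0],[16,40,0,0.08,0],[16,40,0,0.08,0]],
  ],
  force=20,
)

```text
clock: 1.9
tool_pos: [0.3993, -0.1762, 0.239]
eef_rot: [0.827, 0.563, 0.0, 0.0]
contact_force: [0.2, -0.2, -0.6]
opening: 0.114
```

>>> drive_tool(
  series=[
    [[14,40,0,0.036,0],[14,40,0,0,0],[14,40,0,0,0],[14,40,0,0,0],[14,40,0,0,0],[14,40,0,0,0],[14,40,-20,0,0],[14,40,-30,0,0],[14,31,-30,0,0],[8.5,11,-30,0,0]],
  ],
)

```text
clock: 2.9
tool_pos: [0.5337, 0.1882, 0.1291]
eef_rot: [0.816, 0.578, 0.002, -0.001]
contact_force: [0.6, 0.3, -0.2]
opening: 0.007
```

```bash
python3 - <<'E'
from h import *
i=cams.snapshot("top");cv2.imwrite("pics/t1.png",cv2.resize(i[190:310,240:400],(800,600),interpolation=cv2.INTER_CUBIC))
i=cams.snapshot("side");cv2.imwrite("pics/s1.png",cv2.resize(i[170:320,220:420],(800,600),interpolation=cv2.INTER_CUBIC))
s=sensors.get_state();print(s["tool_pos"],s["contact_force"],s["opening"],s["eef_rot"])
E
```

```text
[0.53122612 0.18472184 0.12655142] [-1.13141602 -0.02281163  0.78460582] 0.004266553169718981 [ 0.81640326  0.57747703 -0.00219626 -0.00108041]
```

View pics/t1.png

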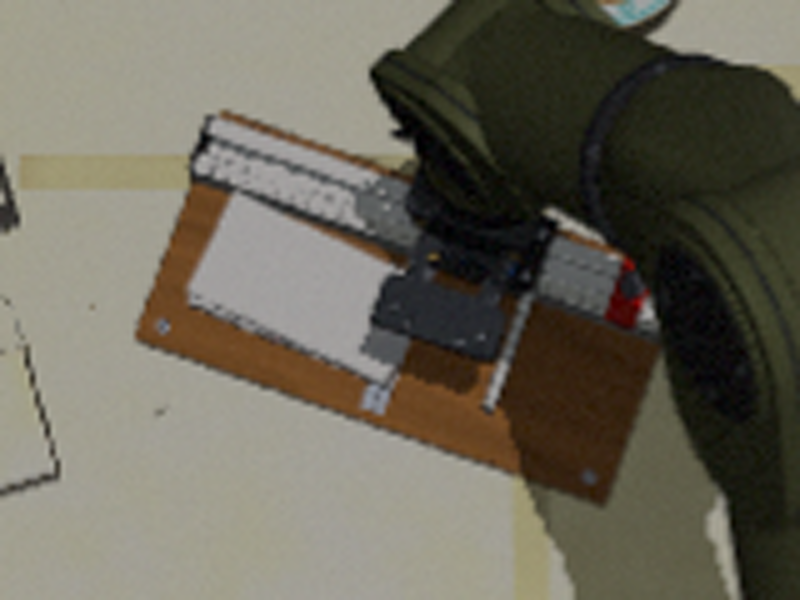

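View pics/s1.png

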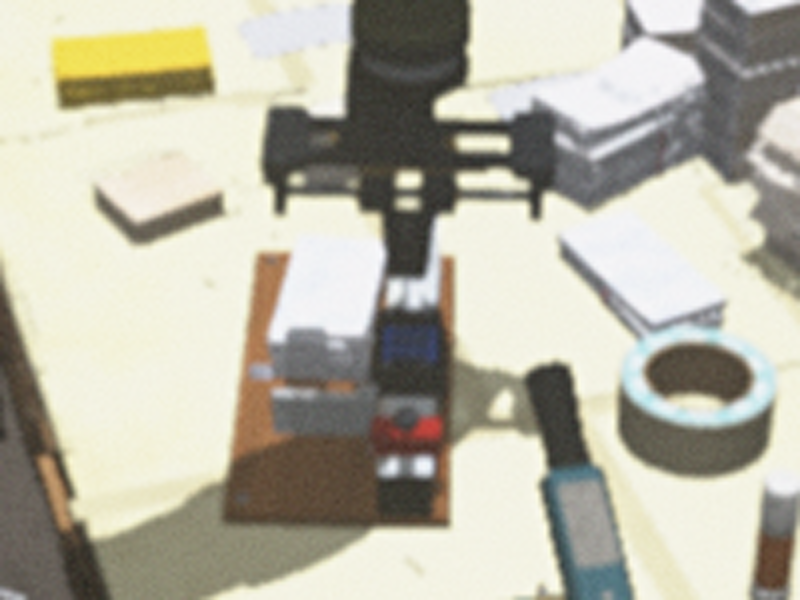

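```bash
python3 - <<'E'
from h import *
s=sensors.get_state();t=s["tool_pos"]
for n,o,k in(("side",(220,170),4),("top",(240,190),5)):
    print(n,[( (proj(n,[t[0],t[1],z])[0]-o)*k).round(0) for z in (t[2],.0625)])
E
```

```text
side [array([407., 267.]), array([406., 344.])]
top [array([487., 217.]), array([485., 238.])]
```

>>> drive_tool(
  series=[
    [[1,0,-15,0,0],[1,0,-15,0,0],[0,0,-10,0,0],[0,0,-5,0,0],[0,0,-5,0,0],[0,0,-5,0,0],[0,0,-3,0,0],[0,0,0,0,0]],
  ],
)

```text
clock: 3.8
tool_pos: [0.5345, 0.1828, 0.0716]
eef_rot: [0.817, 0.576, -0.0, -0.0]
contact_force: [-0.0, 0.7, 0.5]
opening: 0.005
```

>>> drive_tool(
  series=[
    [[0,1.5,-3,0,0],[0,0,-3,0,0],[0,0,-2,0,0],[0,0,-1,0,0],[0,0,-1,0,0],[0,0,0,0,0]],
  ],
)

```text
clock: 4.4
tool_pos: [0.5346, 0.1844, 0.0623]
eef_rot: [0.817, 0.576, 0.0, 0.0]
contact_force: [-1.6, -0.3, 7.5]
opening: 0.003
```

>>> drive_tool(
  series=[
    [[0,0,-1.5,0,0],[0,0,-1.5,0,0],[0,0,-1,0,0],[0,0,0,0,0],[0,0,0,0,0]],
  ],
)

```text
clock: 4.9
tool_pos: [0.5347, 0.1847, 0.059]
eef_rot: [0.817, 0.576, 0.0, 0.0]
contact_force: [-2.6, -1.0, 11.3]
opening: 0.006
```

>>> drive_tool(
  series=[
    [[0,0,-1.5,0,0],[0,0,0,0,0],[0,0,0,0,0]],
  ],
)

```text
clock: 5.2
tool_pos: [0.5347, 0.1848, 0.0576]
eef_rot: [0.817, 0.576, 0.0, 0.0]
contact_force: [-1.8, -0.5, 12.0]
opening: 0.01
```

>>> drive_tool(
  series=[
    [[-1,-2.8,0,0,0],[-1,-2.8,0,0,0],[-1,-2.8,0,0,0],[-1,-2.8,0,0,0],[-1,-2.8,0,0,0],[-1,-2.8,0,0,0],[0,0,0,0,0]],
  ],
)

```text
clock: 5.9
tool_pos: [0.5291, 0.1688, 0.0578]
eef_rot: [0.817, 0.576, 0.001, -0.0]
contact_force: [-1.7, 1.1, 11.0]
opening: 0.005
```

```bash
python3 - <<'E'
from h import *
i=cams.snapshot("top");cv2.imwrite("pics/t2.png",cv2.resize(i[190:310,240:400],(800,600),interpolation=cv2.INTER_CUBIC))
i=cams.snapshot("side");cv2.imwrite("pics/s2.png",cv2.resize(i[220:310,275:395],(800,600),interpolation=cv2.INTER_CUBIC))
s=sensors.get_state();print(s["tool_pos"],s["contact_force"],s["opening"],s["eef_rot"])
E
```

```text
[0.52909703 0.16878197 0.05778472] [-2.58067998  0.56200171 11.33457302] 0.003376629689873933 [ 8.17217083e-01  5.76328465e-01  1.30844013e-03 -1.68513393e-04]
```

View pics/t2.png

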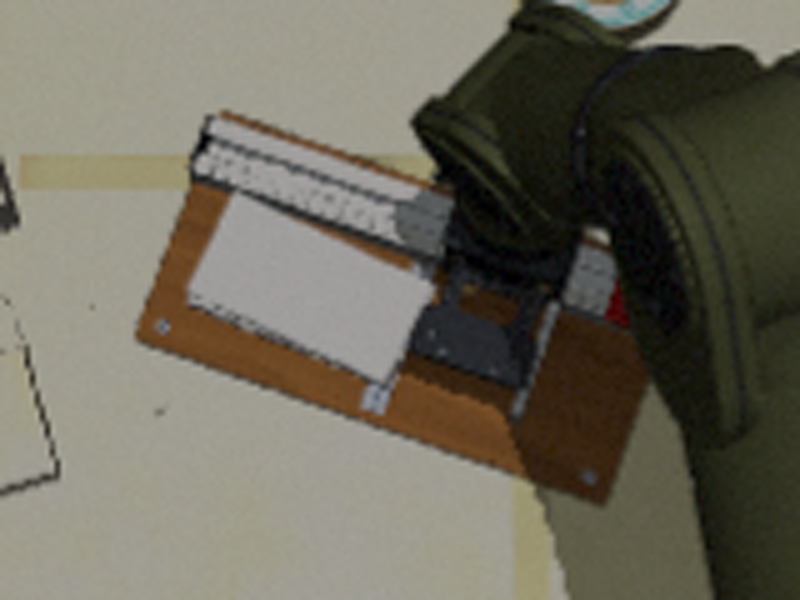

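View pics/s2.png

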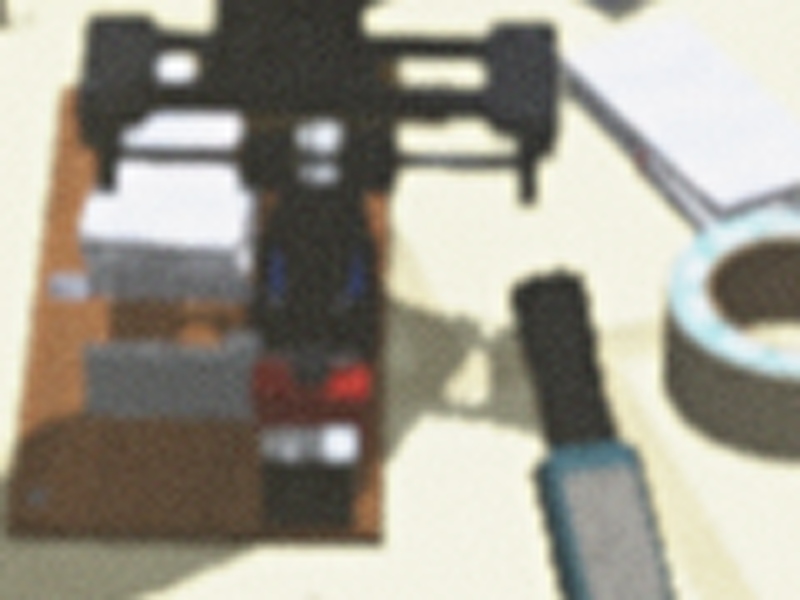

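>>> drive_tool(
  series=[
    [[-1,-2.8,0,0,0],[-1,-2.8,0,0,0],[-1,-2.8,0,0,0],[-1,-2.8,0,0,0],[-1,-2.8,0,0,0],[-1,-2.8,0,0,0],[0,0,0,0,0]],
  ],
)

```text
clock: 6.7
tool_pos: [0.5231, 0.1518, 0.0577]
eef_rot: [0.817, 0.576, 0.001, -0.0]
contact_force: [-1.6, 1.1, 12.3]
opening: 0.006
```

>>> drive_tool(
  series=[
    [[-0.7,-1.9,0,0,0],[-0.7,-1.9,0,0,0],[-0.7,-1.9,0,0,0],[0,0,0,0,0]],
  ],
)

```text
clock: 7.1
tool_pos: [0.5211, 0.1464, 0.0577]
eef_rot: [0.817, 0.576, 0.001, -0.0]
contact_force: [-1.3, 1.3, 11.2]
opening: 0.006
```

>>> drive_tool(
  series=[
    [[-0.7,-1.9,0,0,0],[-0.7,-1.9,0,0,0],[0,0,0,0,0]],
  ],
)

```text
clock: 7.4
tool_pos: [0.5203, 0.1441, 0.0579]
eef_rot: [0.817, 0.577, 0.003, -0.001]
contact_force: [-1.1, 2.6, 11.4]
opening: 0.004
```

>>> drive_tool(
  series=[
    [[-0.7,-1.9,0,0,0],[-0.7,-1.9,0,0,0],[0,0,0,0,0]],
  ],
)

```text
clock: 7.7
tool_pos: [0.5202, 0.1433, 0.0583]
eef_rot: [0.816, 0.577, 0.006, -0.002]
contact_force: [0.8, 7.3, 11.7]
opening: 0.007
```

```bash
python3 - <<'E'
from h import *
i=cams.snapshot("side");cv2.imwrite("pics/s3.png",cv2.resize(i[220:310,275:395],(800,600),interpolation=cv2.INTER_CUBIC))
i=cams.snapshot("top");cv2.imwrite("pics/t3.png",cv2.resize(i[190:310,240:400],(800,600),interpolation=cv2.INTER_CUBIC))
s=sensors.get_state();print(s["tool_pos"],s["contact_force"],s["opening"],s["eef_rot"])
E
```

```text
[0.52019674 0.14329781 0.05828327] [-0.45521782  7.21882925 11.26442634] 0.007150926040099445 [ 0.81639614  0.57746444  0.00541479 -0.00168646]
```

View pics/s3.png

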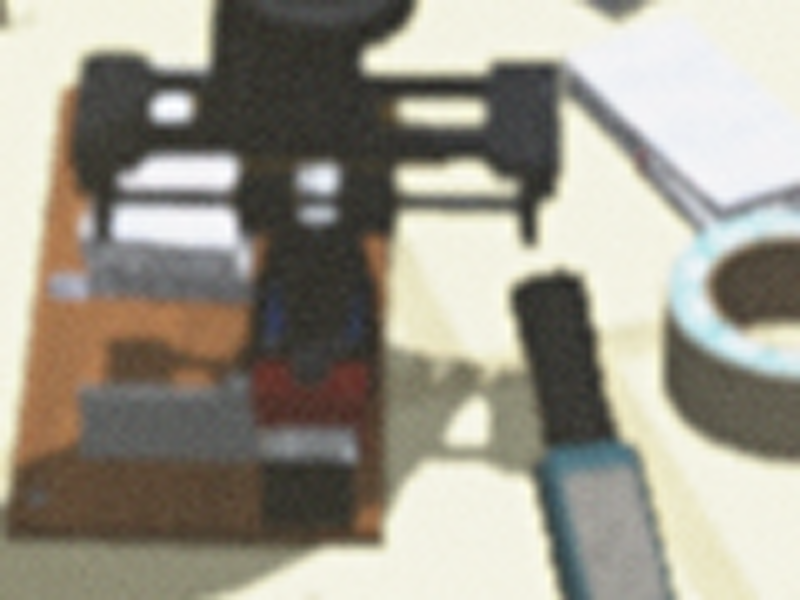

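View pics/t3.png

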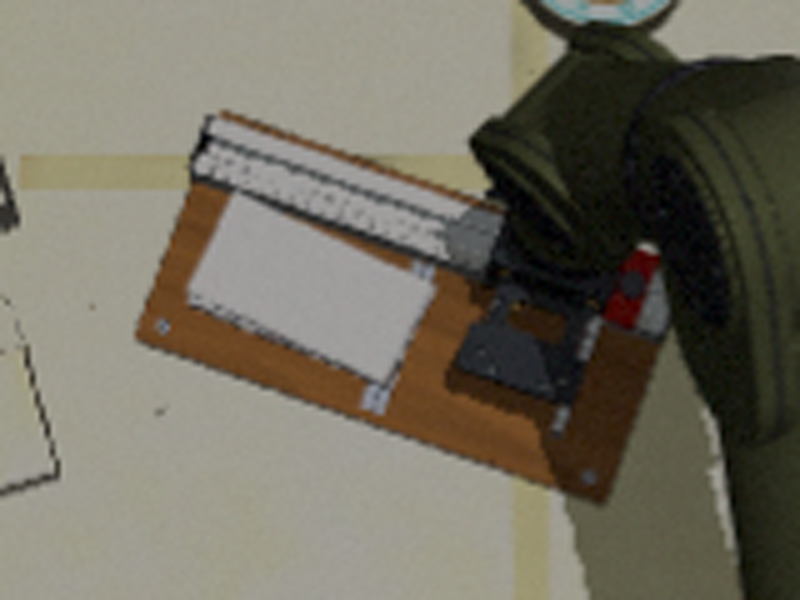

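>>> drive_tool(
  series=[
    [[0,0,-0.5,0,0],[0,0,2,0,0],[0,0,2,0,0],[0,0,2,0,0],[0,0,3,0,0],[0,0,5,0,0],[0,0,10,0,0],[0,0,25,0,0],[0,0,30,0,0],[0,0,10,0,0]],
  ],
)

```text
clock: 8.8
tool_pos: [0.5188, 0.137, 0.1475]
eef_rot: [0.818, 0.576, 0.001, 0.001]
contact_force: [1.4, 0.5, -0.6]
opening: 0.004
```

```bash
python3 - <<'E'
from h import *
i=cams.snapshot("top");cv2.imwrite("pics/t4.png",cv2.resize(i[190:310,240:400],(800,600),interpolation=cv2.INTER_CUBIC))
p=np.load("g.npy");t=sensors.get_state()["tool_pos"];print(t,p)
print(w2g(p,t)*1e3)
for q in ((-10,160,22),(-10,36,22)):
    w=g2w(p,np.array([q])/1e3);print(w.round(4),((w-t)*1e3).round(1))
E
```

```text
[0.51907064 0.13718291 0.14776239] [ 0.50032397  0.22793894 -0.34364913]
[[ 48.22856686 -79.13343491 147.76239197]]
[[0.5448 0.382  0.022 ]] [[  25.7  244.8 -125.8]]
[[0.503  0.2652 0.022 ]] [[ -16.   128.  -125.8]]
```

View pics/t4.png

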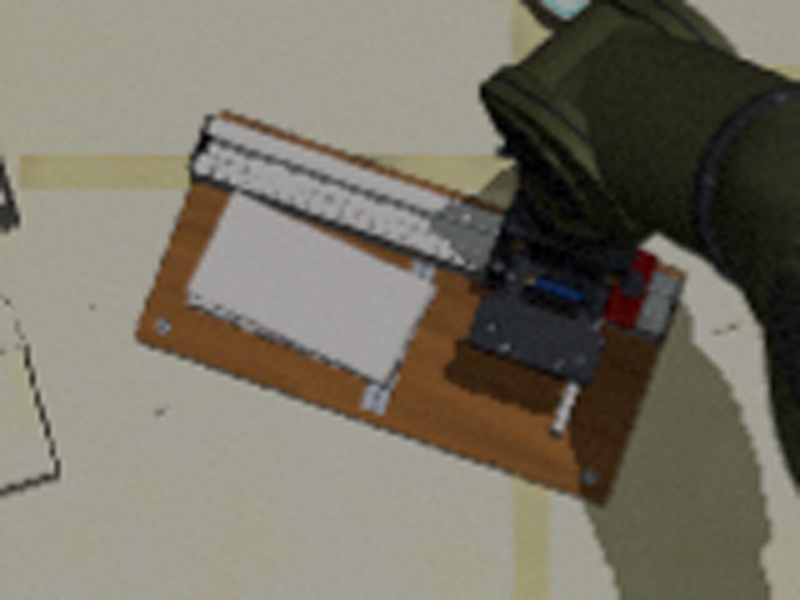

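>>> drive_tool(
  series=[
    [[4,41,0,0,26],[4,41,0,0,26],[4,41,0,0,26],[4,41,0,0,26],[5,41,0,0,26],[5,40,0,0,26],[0,0,-20,0,26],[0,0,-20,0,26],[0,0,0,0,26],[0,0,0,0,26]],
  ],
)

```text
clock: 9.85
tool_pos: [0.5434, 0.3815, 0.104]
eef_rot: [0.818, 0.576, -0.001, 0.0]
contact_force: [-0.3, -0.0, 1.2]
opening: 0.294
```

```bash
python3 - <<'E'
from h import *
i=cams.snapshot("top");cv2.imwrite("pics/t5.png",cv2.resize(i[190:310,220:380],(800,600),interpolation=cv2.INTER_CUBIC))
i=cams.snapshot("side");cv2.imwrite("pics/s5.png",cv2.resize(i[190:310,235:395],(800,600),interpolation=cv2.INTER_CUBIC))
p=np.load("g.npy");t=sensors.get_state()["tool_pos"];print(t,w2g(p,t)*1e3)
E
```

```text
[0.54432566 0.38233099 0.10553393] [[-10.58958215 160.1902429  105.53393175]]
```

View pics/t5.png

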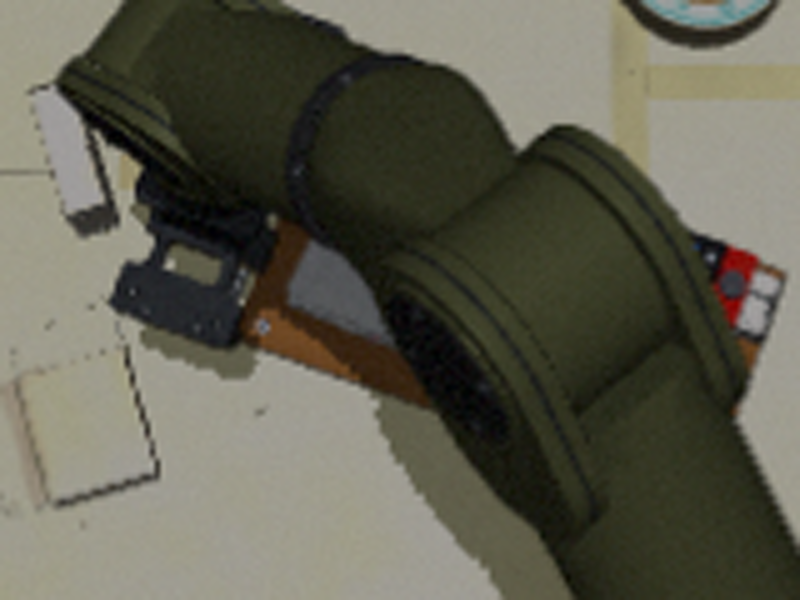

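View pics/s5.png

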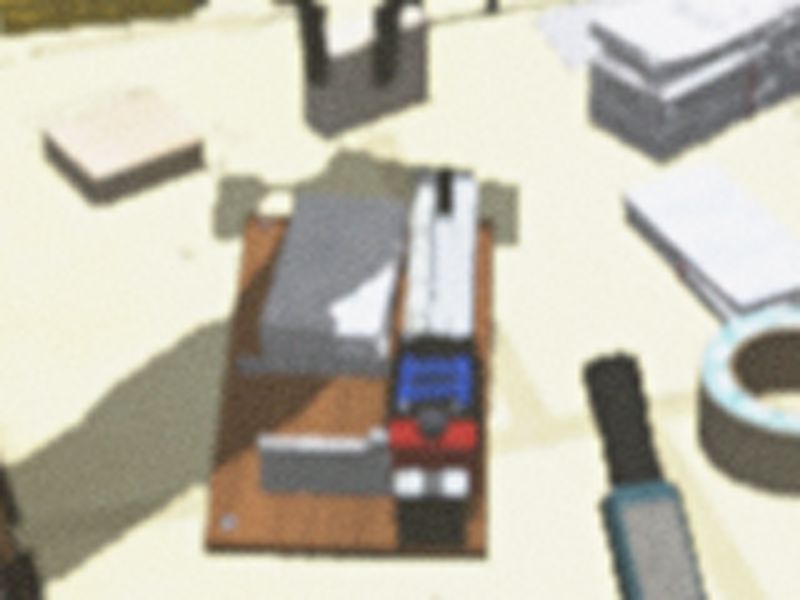

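```bash
python3 - <<'E'
from h import *
p=np.load("g.npy")
f=lambda x,y:(220+x/5,190+y/5)
print((w2g(p,back("top",[f(65,225),f(115,208)],.068))*1e3).round(0),(w2g(p,back("top",[f(85,235),f(118,220)],0))*1e3).round(0),(w2g(p,back("top",[f(125,345),f(158,468)],.0))*1e3).round(0))
E
```

```text
[[-53. 258.  68.]
 [-33. 234.  68.]] [[-45. 259.   0.]
 [-30. 243.   0.]] [[-100.  212.    0.]
 [-163.  166.    0.]]
```

>>> drive_tool(
  series=[
    [[0,0,-25,0,26],[0,0,-25,0,26],[0,0,-20,0,26],[0,0,-10,0,26],[0,0,-3,0,26],[0,0,0,0,26]],
  ],
)

```text
clock: 10.55
tool_pos: [0.5442, 0.3827, 0.0225]
eef_rot: [0.817, 0.576, 0.001, -0.0]
contact_force: [-0.1, -0.8, -0.5]
opening: 0.296
```

>>> drive_tool(
  series=[
    [[-2.4,-6.6,0,0,26],[-2.4,-6.6,0,0,26],[-1.7,-4.7,0,0,26],[-1.7,-4.7,0,0,26],[-1.7,-4.7,0,0,26],[-1.7,-4.7,0,0,26],[-1.7,-4.7,0,0,26],[-1.7,-4.7,0,0,26],[-1.7,-4.7,0,0,26],[0,0,0,0,26]],
  ],
)

```text
clock: 11.55
tool_pos: [0.5267, 0.3348, 0.0217]
eef_rot: [0.818, 0.576, -0.001, 0.001]
contact_force: [0.8, 1.0, 0.6]
opening: 0.298
```

```bash
python3 - <<'E'
from h import *
i=cams.snapshot("top");cv2.imwrite("pics/t6.png",cv2.resize(i[190:310,240:400],(800,600),interpolation=cv2.INTER_CUBIC))
i=cams.snapshot("side");cv2.imwrite("pics/s6.png",cv2.resize(i[190:310,235:395],(800,600),interpolation=cv2.INTER_CUBIC))
p=np.load("g.npy");t=sensors.get_state();print(w2g(p,t["tool_pos"])*1e3,t["contact_force"])
E
```

```text
[[-11.36053969 110.03022456  21.50189499]] [ 0.43944376 -0.15995889 -0.38403365]
```

View pics/t6.png

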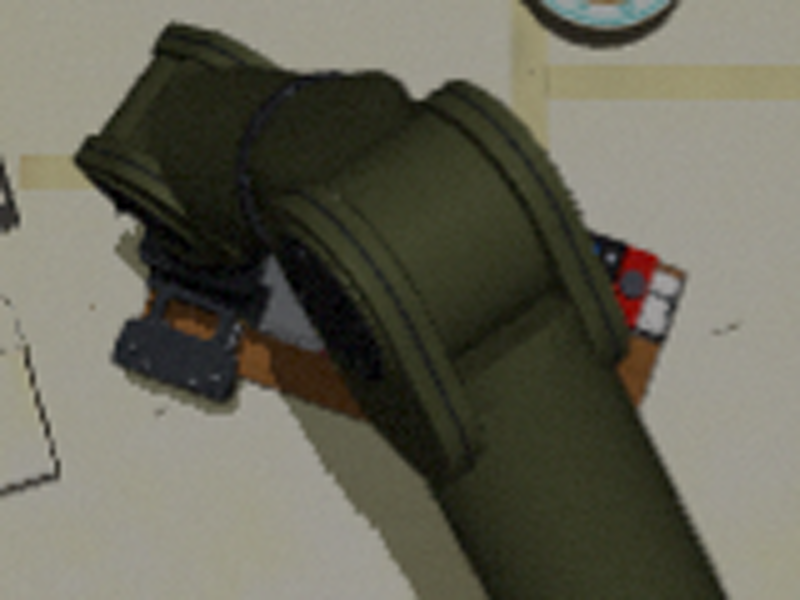

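View pics/s6.png

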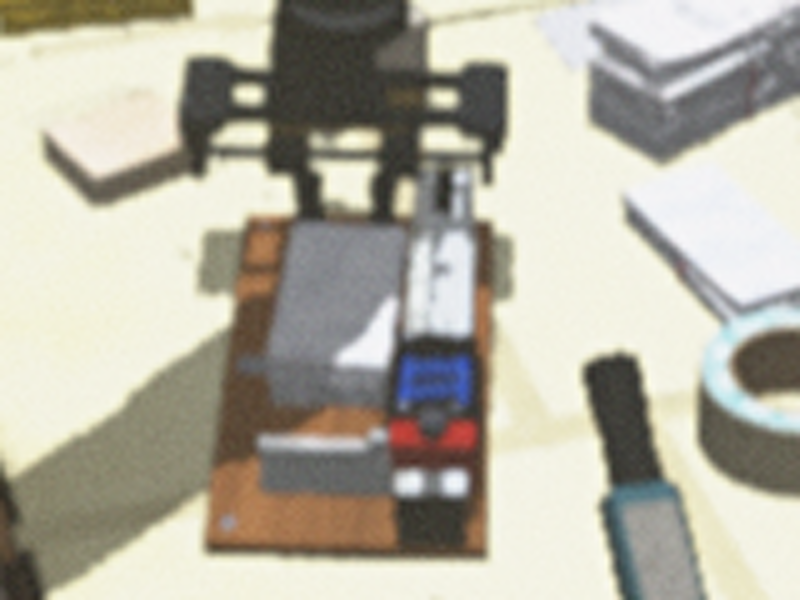

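>>> drive_tool(
  series=[
    [[-1.9,-5.2,0,0,26],[-1.9,-5.2,0,0,26],[-1.9,-5.2,0,0,26],[-1.9,-5.2,0,0,26],[-1.9,-5.2,0,0,26],[-1.9,-5.2,0,0,26],[-1.9,-5.2,0,0,26],[-1.9,-5.2,0,0,26],[-1.9,-5.2,0,0,26],[0,0,0,0,26]],
  ],
)

```text
clock: 12.65
tool_pos: [0.5096, 0.2883, 0.0218]
eef_rot: [0.818, 0.576, -0.001, 0.0]
contact_force: [0.2, 0.1, 0.3]
opening: 0.3
```

>>> drive_tool(
  series=[
    [[-1,-2.8,0,0,26],[-1,-2.8,0,0,26],[0,0,0,0,26]],
  ],
)

```text
clock: 12.95
tool_pos: [0.5079, 0.2836, 0.0219]
eef_rot: [0.817, 0.576, -0.0, 0.0]
contact_force: [-0.3, 0.8, -0.6]
opening: 0.295
```

```bash
python3 - <<'E'
from h import *
i=cams.snapshot("side");cv2.imwrite("pics/s7.png",cv2.resize(i[220:310,275:395],(800,600),interpolation=cv2.INTER_CUBIC))
p=np.load("g.npy");t=sensors.get_state();print(w2g(p,t["tool_pos"])*1e3,t["contact_force"])
E
```

```text
[[-11.67761465  55.00952604  21.84978725]] [0.23236889 0.96891921 0.50540594]
```

View pics/s7.png

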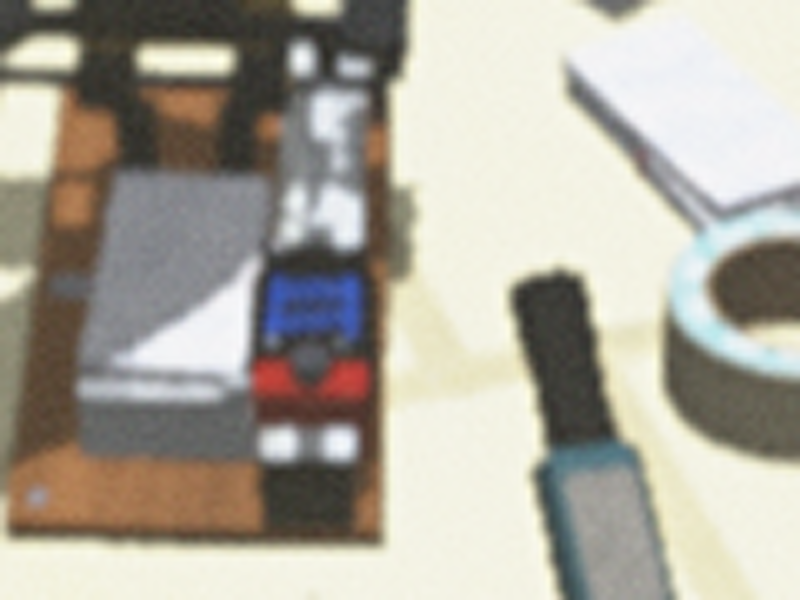

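>>> drive_tool(
  series=[
    [[-0.7,-1.9,0,0,26],[-0.7,-1.9,0,0,26],[-0.7,-1.9,0,0,26],[0,0,0,0,26]],
  ],
)

```text
clock: 13.4
tool_pos: [0.5057, 0.2777, 0.0218]
eef_rot: [0.817, 0.576, -0.0, 0.0]
contact_force: [-0.4, -0.4, -0.2]
opening: 0.29
```

>>> drive_tool(
  series=[
    [[-0.7,-1.9,0,0,26],[-0.7,-1.9,0,0,26],[0,0,0,0,26]],
  ],
)

```text
clock: 13.7
tool_pos: [0.5043, 0.274, 0.0218]
eef_rot: [0.817, 0.576, -0.0, 0.0]
contact_force: [-0.3, -0.8, -0.2]
opening: 0.296
```

>>> drive_tool(
  series=[
    [[-0.7,-1.9,0,0,26],[-0.7,-1.9,0,0,26],[0,0,0,0,26]],
  ],
)

```text
clock: 14.0
tool_pos: [0.5029, 0.2702, 0.0218]
eef_rot: [0.817, 0.576, -0.0, 0.0]
contact_force: [0.8, 0.6, 0.2]
opening: 0.294
```

>>> drive_tool(
  series=[
    [[-0.35,-0.95,0,0,26],[-0.35,-0.95,0,0,26],[0,0,0,0,26]],
  ],
)

```text
clock: 14.3
tool_pos: [0.5025, 0.2693, 0.0219]
eef_rot: [0.817, 0.576, 0.0, -0.0]
contact_force: [0.2, 1.8, -0.6]
opening: 0.294
```

>>> drive_tool(
  series=[
    [[-0.35,-0.95,0,0,26],[-0.35,-0.95,0,0,26],[0,0,0,0,26]],
  ],
)

```text
clock: 14.6
tool_pos: [0.5024, 0.2693, 0.0222]
eef_rot: [0.817, 0.577, 0.002, -0.001]
contact_force: [1.2, 5.6, -1.3]
opening: 0.29
```

```bash
python3 - <<'E'
from h import *
i=cams.snapshot("side");cv2.imwrite("pics/s8.png",cv2.resize(i[220:310,275:395],(800,600),interpolation=cv2.INTER_CUBIC))
p=np.load("g.npy");t=sensors.get_state();print(w2g(p,t["tool_pos"])*1e3,t["contact_force"])
E
```

```text
[[-11.99467859  39.64481099  22.2289448 ]] [ 1.99065543  5.88826005 -0.25808366]
```

View pics/s8.png

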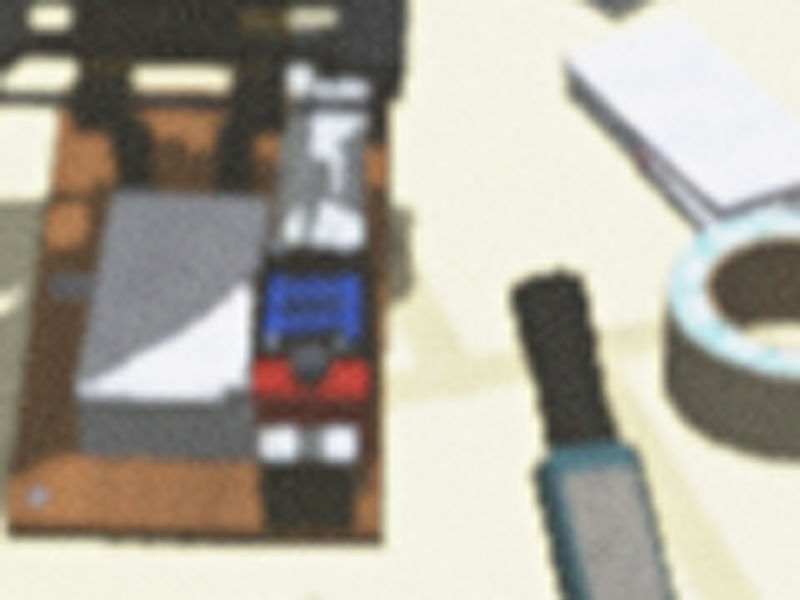

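>>> drive_tool(
  series=[
    [[0,0,0,0,26],[0.7,1.9,0,0,26],[0.7,1.9,0,0,26],[1.7,4.7,0,0,26],[3,8,0,0,26],[5,14,0,0,26],[5,14,0,0,26],[0,0,30,0,26],[0,0,40,0,26],[0,0,40,0,26]],
  ],
)

```text
clock: 15.65
tool_pos: [0.5173, 0.3114, 0.1326]
eef_rot: [0.817, 0.576, -0.001, 0.0]
contact_force: [0.5, 1.1, 0.3]
opening: 0.294
```

>>> drive_tool(
  series=[
    [[0,0,40,0,26],[0,30,40,0,26],[0,45,0,0,26],[0,45,0,0,26],[0,45,0,0,26],[-10,40,0,0,26],[-10,40,0,0,26],[0,0,0,0,26],[0,0,0,0,26]],
  ],
)

```text
clock: 16.55
tool_pos: [0.4964, 0.5573, 0.2111]
eef_rot: [0.817, 0.577, -0.001, 0.0]
contact_force: [-0.0, -0.5, 0.8]
opening: 0.292
```

```bash
python3 - <<'E'
from h import *
i=cams.snapshot("top");cv2.imwrite("pics/t9.png",cv2.resize(i[190:310,240:400],(800,600),interpolation=cv2.INTER_CUBIC));cv2.imwrite("pics/t9f.png",i)
j=cams.snapshot("side");cv2.imwrite("pics/s9.png",cv2.resize(j[220:310,275:395],(800,600),interpolation=cv2.INTER_CUBIC))
t=sensors.get_state();print(t["tool_pos"],t["contact_force"],t["clock"])
E
```

```text
[0.49884825 0.55465702 0.21161879] [-0.19790813 -1.11018225  0.61010869] 16.65
```

View pics/t9.png

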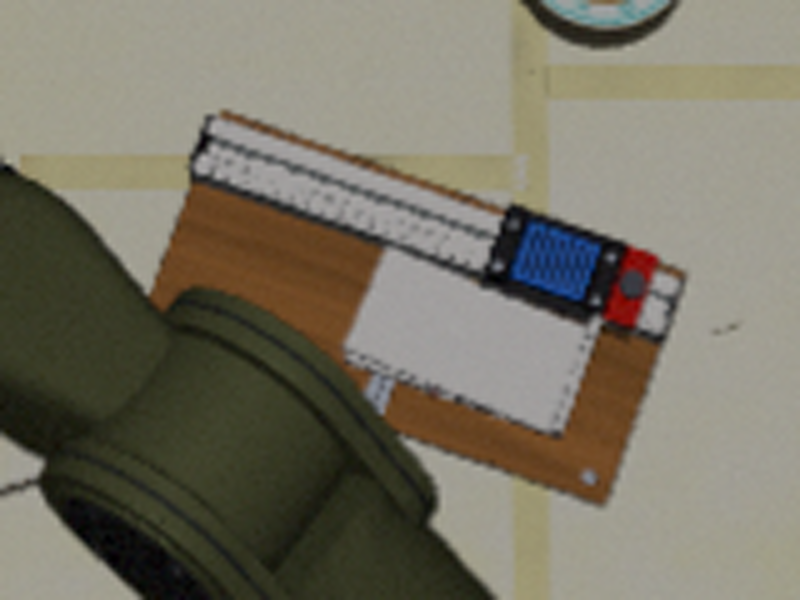

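View pics/s9.png

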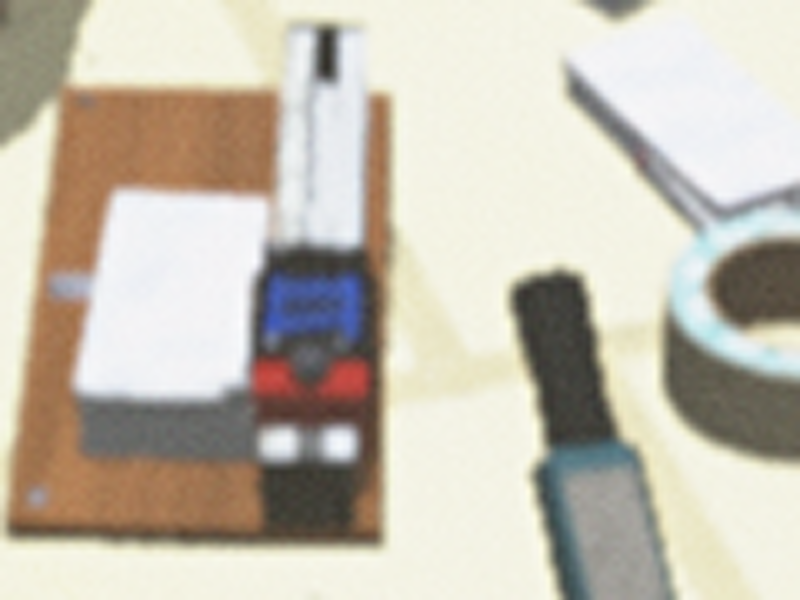

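View pics/t9f.png

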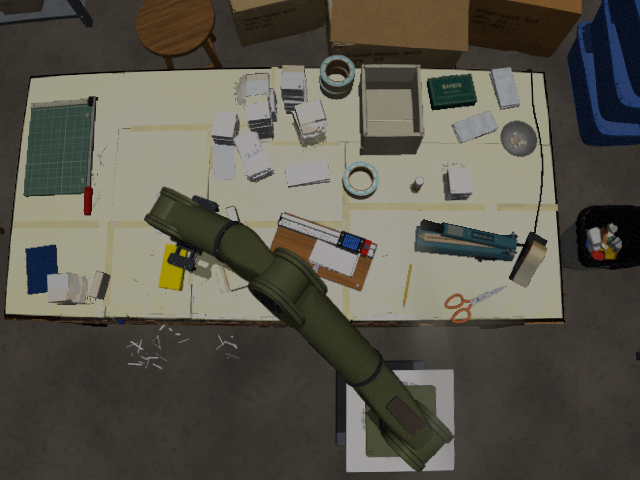

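```bash
python3 - <<'E'
from h import *
p=np.load("g.npy")
t=cv2.imread("pics/t9f.png")
c=t[230:290,300:380]
cv2.imwrite("pics/t9z.png",cv2.resize(c,(800,600),interpolation=cv2.INTER_CUBIC))
tc=lambda x,y:(240+(x+.5)/5-.5,190+(y+.5)/5-.5)
g=w2g(p,back("top",[tc(383,250),tc(345,350),tc(553,430),tc(222,112),tc(687,272)],.042))*1e3;print(g.round(1))
d=g[2]-g[1];print("near edge angle",np.arctan2(d[0],-d[1]))
E
```

```text
[[  21.2   26.6   42. ]
 [ -42.4   27.3   42. ]
 [ -45.9 -103.2   42. ]
 [  67.5  145.4   42. ]
 [  69.2 -146.6   42. ]]
near edge angle -0.026314576561304367
```

View pics/t9z.png

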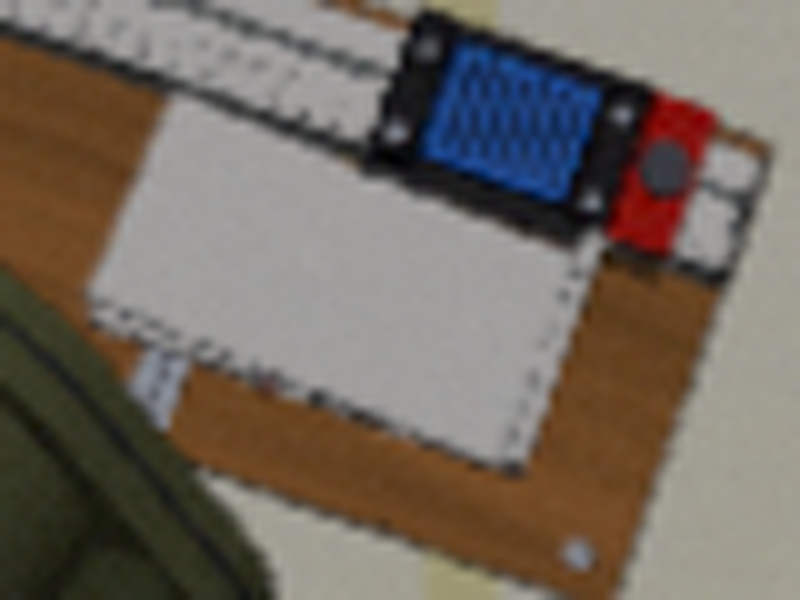

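```bash
python3 -c "
from plant import r
print(r.finish_job())"
```

```text
the job is handed in; nothing more can be done
None
```

I carried out both parts of the task and handed the job in at about 16.7 s. No verdict is reported.

- **Slide:** I pressed the pad down about 5 mm with closed fingertips at about 12 N. The slide then moved about 43 mm at roughly 1 N until the sideways force rose to about 7 N at the collar. I lifted straight up to let the brake grip. The last pictures show the slide against the red collar and the pad up.
- **Bundle:** I pushed it from its rear end with two fingertips until the force rose to about 6 N against the stop arm, then backed off and moved clear. In the last top view its front end lies against the stop arm, with no gap I can see. It lies about 0.026 rad off the fence direction (limit 0.06). Its middle is at about x = -12 mm (must be above -30).
- **Other things:** the ones I could see in the last picture looked unmoved. The arm partly hid the two soap packs and passes over the yellow look-alike, so I could not check the soap packs fully. The wrist force was back to about 1 N, within noise.
- **Disagreements:** the camera fit put the slide's starting place about 9 mm further along the rail than its stated zero position. The top and side views gave the gauge's position 3 to 6 mm apart. I relied on the contact forces and pictures for the two end positions. I could not measure the remaining gaps at the collar and stop arm to the millimetre.

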